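# Draw the drip tray out with the tray hook

## Task

Take the red-handled tray hook from its wooden stand, catch it in the finger hole of the orange drip tray under the dish rack and draw the tray out until it comes up against its stop; make sure with a steady pull of about 10 N against the stop for half a second, never more than 25 N. Then unhook and put the hook back on its stand the way it was, leaving the tray out. Only the hook may touch the tray, and the tumblers, basin and fork stay where they are.

Things in the scene. Friction and masses are not known exactly. Their poses are not given: they have to be found in the camera images.
- hook_grip (a point): centre of the hook's red wooden handle, a bar 140 long (x) x 18 wide (y) x 22 high (z), loose, about 0.12 kg. Axes: +x along the handle towards the end that carries the steel prong, z up. Grip the bar here from above, across its width; on the stand the bar is free for 33 mm to either side of this point along x, and lies 81 mm above the work board. A hard grip (80 N or more) keeps it from twisting under the pull.
- hook_tip (a point): lower bend of the prong: a steel rod 6 mm in diameter that drops straight down from the handle 62 mm ahead (+x) of hook_grip; this point, on the rod's centre line, is 58 mm below the handle's centre line. From here a toe of the same rod turns back 8 mm (11 mm to its end) in -x, towards the handle's middle; so seen from above the prong covers 14 mm (x, from -11 to +3 of this point) by 6 mm. Same axes as hook_grip.
- stand: fixed wooden hook stand. Origin: centre of the underside of its foot (150 x 100 x 12 mm); z up, +x is the direction the hook's prong end points when stored. Two uprights 10 mm thick at x = -38 and +38 mm have their tops 70 mm above the board, with 8 mm thick cheeks that rise 14 mm more and leave a 26 mm wide gap (y) for the handle. Stored: hook_grip at x = 0, y = 0, z = 81 mm, prong hanging outside the upright at +38 mm.
- rack: fixed steel-rod dish rack, 280 (x) x 240 (y) x 130 high, with a white cutting board clipped upright in it reaching 253 mm high. Origin: centre of its footprint at board level. +x points into the rack; its open front is at x = -140 mm and the tray slides out of it along -x.
- tray: orange plastic drip tray, 150 wide (y), 240 long (x), rim 42 mm above the board, sliding along the rack's x under the rack. Axes as the rack's. Origin lies at board level straight below the finger hole. It may start a little in or out. Sliding takes 2 to 4 N; after 80 to 120 mm of travel it comes up against a rubber-buffered stop (about 4 N per mm), whose place differs each time and is found only by feel; let go, it stays out.
- tray_hole (a point): centre of the finger hole, at the top face of the tray's pull tab, 42 mm above the board. The tab is 4 mm thick, 56 mm wide and sticks out from the tray's front wall (30 mm in +x from here) to 24 mm in -x from here; the hole goes through it, 24 mm along x and 20 mm along y; below the tab it is free down to the board. Axes as the rack's: pull in -x. To unhook, the prong must first go back in +x until its toe is clear of the hole's edge.
- tumbler_a: glass tumbler, 72 mm across the rim, 105 high; origin at the centre of its foot; bystander
- tumbler_b: second glass tumbler, the same
- basin: blue enamel basin, 220 mm across the rim, 75 high; origin at the centre of its foot; bystander
- fork: steel fork lying flat, about 195 long (x), 24 wide, 5 thick; origin near its middle at board level; bystander

How it is judged:
On the way, in this order (a step that is already met when the one before it is completed fails the run):
1. the hook's prong is through the finger hole, its toe below the tab (z of hook_tip in the frame of tray_hole between -0.045 and -0.008 m and x of hook_tip in the frame of tray_hole between -0.014 and 0.014 m and y of hook_tip in the frame of tray_hole between -0.012 and 0.012 m), for 0.1 s.
2. the tray has been drawn out at least 75 mm and stands still against its stop while the hook pulls on it with more than 6 N (distance of tray_hole from where it was at the start of the episode above 0.075 m and contact force between hook and tray above 6 N and linear speed of tray below 0.005 m/s and z of hook_tip in the frame of tray_hole below -0.008 m and x of hook_tip in the frame of tray_hole below 0 m), for 0.3 s.
At the end, for the whole second after the job is handed in: Tray at rest, still out at least 75 mm from its start; hook lying on its stand as before: level within 7 degrees, its centre within 14 mm along and 7 mm across of the stored place and 76 to 86 mm above the board, prong outside the same upright (distance of tray_hole from where it was at the start of the episode above 0.075 m and linear speed of tray below 0.01 m/s and x of hook_grip in the frame of stand between -0.014 and 0.014 m and y of hook_grip in the frame of stand between -0.007 and 0.007 m and z of hook_grip in the frame of stand between 0.076 and 0.086 m and x of hook_tip in the frame of stand above 0.04 m and angle between hook_grip's own z axis and vertical below 0.12 rad); the robot touches nothing.
It fails at once if the hook and the tray press on each other with more than 25 N (contact force between hook and tray above 25 N).
It fails at once if the robot itself touches the tray (contact force between any of the fingers, the arm and tray above 1 N).
It fails at once if a tumbler, the basin or the fork is moved by more than 20 mm or a tumbler is tipped (distance of any of tumbler_a, tumbler_b, basin, fork from where it was at the start of the episode above 0.02 m or angle between any of tumbler_a, tumbler_b's own z axis and vertical above 0.3 rad).
It also fails if it takes over 66 s, if anything falls off the work surface, if the arm or the gripper's body presses on something with over 40 N, if the wrist force passes 120 N, or if a joint passes its speed limit or range.

## Robot

A 6-joint arm with a two-finger parallel gripper is mounted at the origin on the work surface. World frame = base frame: x ahead of the robot, y to its left, z up, the work surface at z = 0. Lengths are in m, angles in rad, forces in N, time in s.
With the tool pointing down it reaches from about 0.25 to 0.775 m from the base axis. Payload 4 kg.
Tool frame: the origin (TCP) lies at the very end of the fingers, on their centre line; the grasp point (between the pads) lies 19 mm behind it; z points along the fingers, y is the line along which they close (so a half turn about z gives the same grasp; the last joint's range is limited). The gripper opens to 94 mm and grips with 3 to 60 N. Pads are 16 mm wide; open, the fingers measure 119 mm over their backs; the gripper's body (75 mm by 177 mm) begins 78 mm behind the grasp point.
Start: joints at [1.12, 0.087, 1.371, -0, 1.684, -0.103], TCP at [0.187, 0.517, 0.206] pointing down, gripper open.
Joint ranges: [-3.1, 3.1], [-0.76, 2.03], [0.27, 2.55], [-1.08, 4.22], [0.17, 2.65], [-2.57, 2.57]. Speed limits (rad/s): [2.79, 2.79, 3.14, 3.14, 3.14, 3.14].

## Interface

Orientations are given as [roll, pitch, yaw] about the fixed x, y, z axes, in that order (R = Rz(yaw) Ry(pitch) Rx(roll)).
In Python, from bench import robot gives the robot as it stands. The module is installed in compiled form; this text tells all that it offers.
- The arm moves only by the tool move_arm, never from a script. Its argument "deltas" is one flat list of numbers, 7 for each row, row after row: the turn, a rotation vector about the tool's x, y, z in rad, then the shift along the tool's x, y, z in cm, then the closure, from -1 (fully open) to 1 (shut). A call has 1 to 8 rows; each row is the pose to reach, as a shift and turn from the pose commanded when the call began, along the tool's axes at that moment; what a row does not reach only later rows make up. A row lasts 1/10 s, in which the tool goes at most 50 mm and 8.59 degrees, less where a joint would pass 70% of its speed; a pose out of reach is approached as far as the arm can. A call with a gripper value outside its range is refused whole. The fingers move at their own pace and stop on an object; the grip force is fixed at half the most. Time passes only in rows, so rows that repeat a pose let the fingers close. It gives the time, the measured TCP pose, the force, the opening and the grip force at its end, in the units of the state.
- robot.get_obs(): the state, without advancing time (a new reading comes with each control period).
- robot.snapshot(name): name is "side" or "top" or "wrist"; returns a dict with "image" (384x512x3 uint8, red, green, blue), "depth" (384x512 float32, m along the optical axis (not along the pixel's ray), 0 where there is no reading), "fov_y" (degrees; the focal length in pixels is half the picture's height over the tangent of half this angle, whatever the lens; pixels are square), "cx", "cy" (the principal point, pixels), "origin" and "orientation" of the camera in the world; the wrist camera has in their place "T_tool_cam" (4x4, takes a point from camera to tool coordinates, whose origin is the TCP and whose axes are the flange's). Camera axes: x right, y up, looking along -z (the intrinsics and any distortion apply to the point x, -y, -z); pixel columns grow to the right and rows downward; lengths in m; the calibration is good to about 2 mm. A picture is of the moment at which its call begins: read the wrist's pose just before it.
- robot.close_job(): hands the job in; it is judged then, once.
The state is a dict: "time": time; "joint_positions": joint angles; "qvel": joint speeds; "joint_torque": joint torques, N m; "tool_pos": TCP position; "ee_rot": TCP orientation; "wrist_force": force on the tool from outside, world axes, zero at the start; "wrist_torque": the same for the moment, N m; "width": finger opening in m; "finger_force": force on a finger pad.
Only numpy, scipy, OpenCV 4.12 (cv2) and the standard library are available. Lean on these libraries where they do the work, as an engineer would, in place of code of your own. Each camera call takes 0.05 s, during which the arm holds its last target. There are 200 camera calls.

## Working session

There is one attempt and no reset: what is moved stays moved. The work goes in short steps, Python scripts to look and compute and a tool call to move; the robot and the scene stay as the last step left them, time stands still between calls to the robot, and variables do not carry over. Pictures are saved under pics/ and viewed, at most 10 in all, crops included, and the job is handed in when it is done.

Besides the shell and the picture viewer there is one more tool, called after "Call:" by a JSON object that holds its "api" and its "payload". move_arm: Moves the arm, as the interface text tells. Its arguments: {"type":"object","properties":{"deltas":{"type":"array","items":{"type":"number"}}},"required":["deltas"]}

```bash
mkdir -p pics
cat > h.py <<'E'
import numpy as np, cv2
from scipy.spatial.transform import Rotation as R
from bench import robot
def snap(n):
    o=robot.get_obs(); s=robot.snapshot(n)
    if n=="wrist":
        T=np.eye(4); T[:3,:3]=R.from_euler('xyz',o["ee_rot"]).as_matrix(); T[:3,3]=o["tool_pos"]
        s["T"]=T@np.array(s["T_tool_cam"])
    else:
        T=np.eye(4); q=np.array(s["orientation"])
        T[:3,:3]=q if q.shape==(3,3) else (R.from_euler('xyz',q).as_matrix() if q.size==3 else R.from_quat(q).as_matrix())
        T[:3,3]=s["origin"]; s["T"]=T
    s["f"]=192/np.tan(np.radians(s["fov_y"])/2)
    return s
def cloud(s):
    d=s["depth"]; v,u=np.mgrid[:d.shape[0],:d.shape[1]]
    p=np.stack([(u-s["cx"])/s["f"]*d,-(v-s["cy"])/s["f"]*d,-d],-1)
    return p@s["T"][:3,:3].T+s["T"][:3,3]
def ray(s,uv,z):
    uv=np.atleast_2d(uv); r=np.c_[(uv[:,0]-s["cx"])/s["f"],-(uv[:,1]-s["cy"])/s["f"],-np.ones(len(uv))]@s["T"][:3,:3].T
    o=s["T"][:3,3]; return o+r*((z-o[2])/r[:,2])[:,None]
def save(s,n): cv2.imwrite("pics/"+n+".png",s["image"][...,::-1])
E
python3 - <<'E'
from h import *
o=robot.get_obs(); print({k:np.round(v,3) for k,v in o.items()})
for n in("top","side"):
    s=snap(n); save(s,n); print(n,{k:s[k] for k in s if k not in("image","depth","T")}); np.savez(n+".npz",**s)
    hsv=cv2.cvtColor(s["image"],cv2.COLOR_RGB2HSV); c=cloud(s)
    print(np.percentile(c[s["depth"]>0],[1,50,99],axis=0))
E
```

```text
{'time': np.float64(0.0), 'joint_positions': array([ 1.12 ,  0.088,  1.372, -0.   ,  1.684, -0.103]), 'qvel': array([-0.002, -0.002, -0.001, -0.001,  0.002,  0.   ]), 'joint_torque': array([-2.0000e-03, -3.4018e+01, -3.0243e+01,  7.2000e-02,  3.3000e-02,
       -0.0000e+00]), 'tool_pos': array([0.187, 0.517, 0.204]), 'ee_rot': array([-3.139, -0.   ,  2.794]), 'wrist_force': array([0.201, 0.199, 0.407]), 'wrist_torque': array([-0.02 , -0.042,  0.019]), 'finger_force': np.float64(0.0), 'width': np.float64(0.094)}
top {'fov_y': 45.175871052444386, 'cx': 258.12518282939203, 'cy': 195.24985705751354, 'origin': array([ 0.33083793, -0.06347357,  1.26506751]), 'orientation': array([ 0.21961078,  0.00511107, -1.5211598 ]), 'f': np.float64(461.524265219917)}
[[ 1.18390981e-01 -1.03728801e+00 -7.57120396e-01]
 [ 6.18550454e-01 -3.37237108e-02 -6.88179618e-04]
 [ 1.64692140e+00  1.05099055e+00  1.36440503e-01]]
side {'fov_y': 51.33712103612796, 'cx': 261.04365032581796, 'cy': 191.7108613810673, 'origin': array([ 0.40947679, -0.89962665,  0.96074886]), 'orientation': array([ 0.77281839,  0.01436092, -0.23369581]), 'f': np.float64(399.50739007580967)}
[[-6.10893040e-01 -6.49752587e-01 -7.51029309e-01]
 [ 5.95776591e-01  5.73392656e-02 -1.74531914e-04]
 [ 1.65474101e+00  1.90443885e+00  5.41073659e-01]]
```

View pics/top.png

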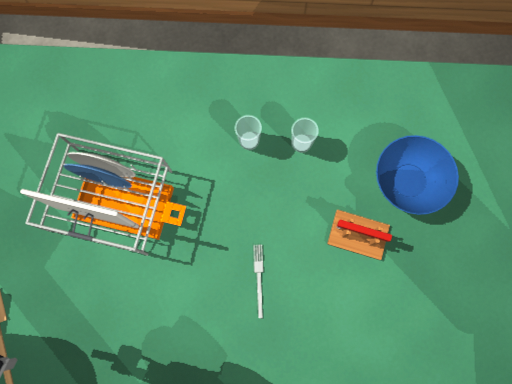

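View pics/side.png

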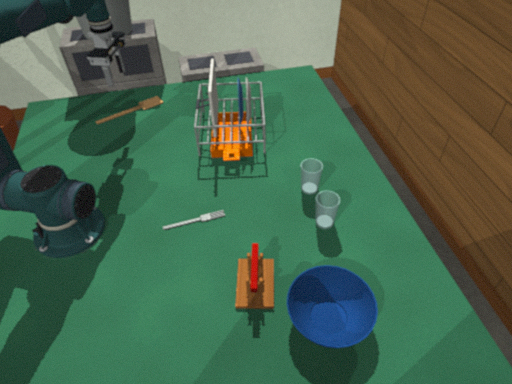

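The top view shows the tab and its hole at about (175,213), the red handle from (338,224) to (391,238), the fork at (259,280) and the tumblers at (248,130) and (303,135). In the side view the stand is at (255,280) and the tray tab at (232,153).

Run:
```python
from h import *
for n in("top","side"):
    s=dict(np.load(n+".npz")); im=s["image"]; hsv=cv2.cvtColor(im,cv2.COLOR_RGB2HSV); c=cloud(s)
    H,S,V=cv2.split(hsv)
    red=(((H<4)|(H>175))&(S>200)&(V>110)).astype(np.uint8)
    k,l,st,ce=cv2.connectedComponentsWithStats(red); i=1+st[1:,4].argmax(); m=l==i
    print(n,"red",st[i]); z=c[m]; top=m&(c[...,2]>.085)&(c[...,2]<.1)
    print(" z pct",np.percentile(z[:,2],[5,50,95]), top.sum())
    ys,xs=np.nonzero(top if top.sum()>50 else m); P=ray(s,np.c_[xs,ys],.092)[:,:2].astype(np.float32)
    print(" rect",cv2.minAreaRect(P))
    org=((H>8)&(H<20)&(S>200)&(V>170)).astype(np.uint8)
    k,l,st,ce=cv2.connectedComponentsWithStats(org)
    m=org>0; t=m&(abs(c[...,2]-.042)<.006); print(" orange",m.sum(),t.sum(),np.percentile(c[m][:,2],[5,50,95]))
    ct,h=cv2.findContours(org,cv2.RETR_CCOMP,cv2.CHAIN_APPROX_NONE)
    for q,hh in zip(ct,h[0]):
        if cv2.contourArea(q)>25:
            P=ray(s,q[:,0],.042)[:,:2].astype(np.float32); print(" ",hh[3],cv2.boundingRect(q),np.round(P.mean(0),3),cv2.minAreaRect(P))
    # others
    for nm,mm in(("blue",(H>105)&(H<125)&(S>150)),):
        p=c[mm&(c[...,2]>.06)&(c[...,2]<.09)]; print(nm,p[:,:2].min(0),p[:,:2].max(0))
    w=(c[...,2]>.13)&(c[...,2]<.3)&(c[...,0]<.8)&(c[...,1]>.1); print("rack hi",np.percentile(c[w],[2,98],axis=0) if w.any() else 0)
s=dict(np.load("side.npz")); im=s["image"]
cr=lambda a,b,cc,d:cv2.resize(im[a:b,cc:d,::-1],(390,390),interpolation=cv2.INTER_CUBIC)
t=dict(np.load("top.npz"))["image"]
cv2.imwrite("pics/crop.png",np.hstack([cr(230,320,210,300),cv2.resize(t[190,0:0] if 0 else t[190:280,315:405,::-1],(390,390),interpolation=cv2.INTER_CUBIC)]))
```

```text
top red [338 220  54  21 375]
 z pct [0.08622517 0.09090775 0.0947796 ] 363
 rect ((0.5139803886413574, -0.3201860785484314), (0.13776524364948273, 0.017902487888932228), 75.84071350097656)
 orange 2065 485 [0.00804474 0.01273103 0.04339004]
  -1 (93, 219, 45, 15) [0.501 0.335] ((0.5008147954940796, 0.3352915644645691), (0.1229567676782608, 0.013255582191050053), 79.30072021484375)
  -1 (123, 214, 19, 11) [0.525 0.29 ] ((0.5281561017036438, 0.2909177541732788), (0.05236417427659035, 0.016323043033480644), 62.45808792114258)
  -1 (100, 198, 45, 17) [0.556 0.324] ((0.556517481803894, 0.3238196074962616), (0.12166844308376312, 0.022259533405303955), 79.39578247070312)
  -1 (91, 196, 9, 8) [0.57  0.398] ((0.5699434280395508, 0.3979469835758209), (0.01943119987845421, 0.021318934857845306), 2.7791378498077393)
  -1 (103, 187, 45, 17) [0.586 0.32 ] ((0.5862733125686646, 0.31808435916900635), (0.1213858351111412, 0.022084292024374008), 79.08522033691406)
  -1 (149, 186, 37, 52) [0.542 0.205] ((0.5422789454460144, 0.1931304931640625), (0.07579673081636429, 0.14707238972187042), 79.2889328002
[... 844 characters left out ...]
 [0.543 0.201] ((0.5390290021896362, 0.19638647139072418), (0.08823564648628235, 0.08408293128013611), 75.59100341796875)
  -1 (225, 128, 5, 13) [0.549 0.301] ((0.5506086945533752, 0.30092546343803406), (0.07425299286842346, 0.015142908319830894), 80.21800231933594)
  -1 (241, 127, 5, 13) [0.613 0.294] ((0.6097427010536194, 0.29180824756622314), (0.07424821704626083, 0.015280310995876789), 78.21702575683594)
  -1 (233, 127, 5, 13) [0.58  0.296] ((0.5806027054786682, 0.29920750856399536), (0.07431761175394058, 0.015239071100950241), 79.01793670654297)
blue [ 0.56810171 -0.5732802 ] [ 0.78256298 -0.35786146]
rack hi [[-0.08225385  0.10629214  0.13146707]
 [ 0.66515209  0.97392693  0.29222376]]
```

View pics/crop.png

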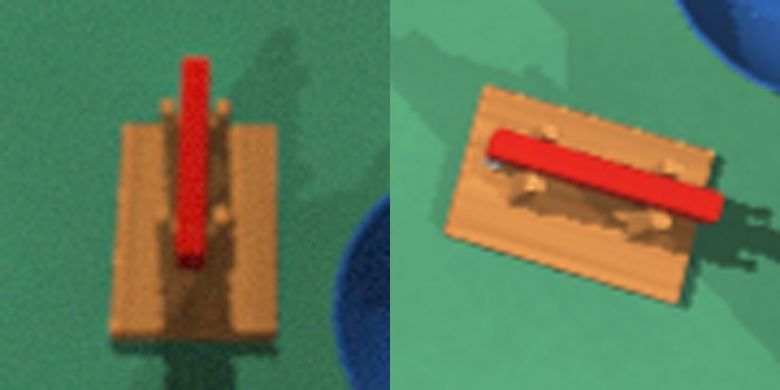

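The grey prong shows at the +y (rack-side) end of the handle. Hook axis is about 76°, tray axis about 79°. I'll go above the stand.

```bash
cat >> h.py <<'E'
def d(x,y,z,yawdeg):
    o=robot.get_obs(); A=R.from_euler('xyz',o["ee_rot"]); B=R.from_euler('xyz',[np.pi,0,np.radians(yawdeg)])
    print("t",round(float(o["time"]),2),"turn",np.round((A.inv()*B).as_rotvec(),3),"shift cm",np.round(A.inv().apply(np.array([x,y,z])-o["tool_pos"])*100,2))
E
python3 -c "
from h import *
d(.514,-.322,.22,76)"
```

```text
t 0.1 turn [-2.000e-03  1.000e-03  1.467e+00] shift cm [-59.3  -67.71  -1.43]
```

Call:
{"api": "move_arm", "payload": {"deltas": [0, 0, 0.15, -3.3, -3.7, -1, -1, 0, 0, 0.29, -6.6, -7.5, -1.4, -1, 0, 0, 0.43, -9.9, -11.3, -1.4, -1, 0, 0, 0.57, -13.2, -15, -1.4, -1, 0, 0, 0.71, -16.5, -18.8, -1.4, -1, 0, 0, 0.85, -19.8, -22.6, -1.4, -1, 0, 0, 0.99, -23.1, -26.3, -1.4, -1, 0, 0, 1.13, -26.4, -30.1, -1.4, -1]}}

```text
time: 0.9
tool_pos: [0.3325, 0.1437, 0.2192]
ee_rot: [3.141, -0.0, 1.659]
wrist_force: [1.8, 0.2, 0.1]
width: 0.0941
finger_force: 0.0
```

```bash
python3 -c "
from h import *
d(.514,-.322,.22,76)"
```

```text
t 0.9 turn [ 0.    -0.     0.332] shift cm [-47.99  13.99  -0.08]
```

Call:
{"api": "move_arm", "payload": {"deltas": [0, 0, 0.15, -4.8, 1.4, 0, -1, 0, 0, 0.3, -9.6, 2.8, 0, -1, 0, 0, 0.33, -14.4, 4.2, 0, -1, 0, 0, 0.33, -19.2, 5.6, 0, -1, 0, 0, 0.33, -24, 7, 0, -1, 0, 0, 0.33, -28.8, 8.4, 0, -1, 0, 0, 0.33, -33.6, 9.8, 0, -1, 0, 0, 0.33, -38.4, 11.2, 0, -1]}}

```text
time: 1.7
tool_pos: [0.4798, -0.2284, 0.2188]
ee_rot: [-3.141, -0.001, 1.333]
wrist_force: [0.2, 0.2, 1.3]
width: 0.094
finger_force: 0.0
```

```bash
python3 -c "
from h import *
d(.514,-.322,.22,76)"
```

```text
t 1.7 turn [-0.001 -0.001  0.007] shift cm [-8.29  5.53 -0.12]
```

Call:
{"api": "move_arm", "payload": {"deltas": [0, 0, 0, -4.5, 3, 0, -1, 0, 0, 0, -8.3, 5.5, 0, -1, 0, 0, 0, -8.3, 5.5, 0, -1, 0, 0, 0, -8.3, 5.5, 0, -1]}}

```text
time: 2.1
tool_pos: [0.5132, -0.3205, 0.2174]
ee_rot: [-3.138, -0.002, 1.332]
wrist_force: [0.6, 0.6, -0.5]
width: 0.0939
finger_force: 0.0
```

```bash
cat > red.py <<'E'
from h import *
def red():
    s=snap("wrist"); c=cloud(s)
    H,S,V=cv2.split(cv2.cvtColor(s["image"],cv2.COLOR_RGB2HSV))
    m=((H<5)|(H>174))&(S>190)&(V>90); t=m&(s["depth"]>0)
    print("z",np.percentile(c[t][:,2],[5,50,95]),t.sum())
    ys,xs=np.nonzero(m&(abs(c[...,2]-np.percentile(c[t][:,2],80))<.006))
    for z in(.092,):
        P=ray(s,np.c_[xs,ys],z)[:,:2].astype(np.float32); print(z,cv2.minAreaRect(P))
    return s
E
python3 - <<'E'
from red import *
d(.514,-.322,.22,76); s=red(); save(s,"w1")
E
```

```text
t 2.1 turn [-0.004 -0.002  0.006] shift cm [-0.13  0.11 -0.26]
z [0.09032841 0.09160647 0.09285247] 1909
0.092 ((0.515344500541687, -0.320768266916275), (0.13684013485908508, 0.016216743737459183), 76.07199096679688)
```

View pics/w1.png

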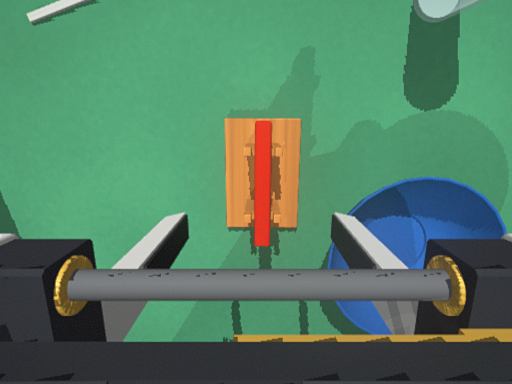

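The handle spans (263,120)–(263,246), in agreement with the top view, so I'll descend and grip.

```bash
python3 -c "
from h import *
d(.515,-.321,.062,76)"
```

```text
t 2.15 turn [-0.002 -0.001  0.007] shift cm [-0.13  0.23 15.65]
```

Call:
{"api": "move_arm", "payload": {"deltas": [0, 0, 0.006, -0.1, 0.2, 4, -1, 0, 0, 0.006, -0.1, 0.2, 8, -1, 0, 0, 0.006, -0.1, 0.2, 11, -1, 0, 0, 0.006, -0.1, 0.2, 13.5, -1, 0, 0, 0.006, -0.1, 0.2, 15, -1, 0, 0, 0.006, -0.1, 0.2, 15.6, -1, 0, 0, 0.006, -0.1, 0.2, 15.6, -1, 0, 0, 0.006, -0.1, 0.2, 15.6, -1]}}

```text
time: 2.95
tool_pos: [0.5163, -0.3217, 0.0654]
ee_rot: [3.139, 0.001, 1.328]
wrist_force: [0.9, -0.4, 0.3]
width: 0.0941
finger_force: 0.0
```

```bash
python3 -c "
from h import *
d(.515,-.321,.062,76)"
```

```text
t 2.95 turn [0.003 0.001 0.002] shift cm [ 0.04 -0.15  0.34]
```

Call:
{"api": "move_arm", "payload": {"deltas": [0, 0, 0, 0, -0.1, 0.3, -1, 0, 0, 0, 0, -0.1, 0.3, -1, 0, 0, 0, 0, -0.1, 0.3, 1, 0, 0, 0, 0, -0.1, 0.3, 1, 0, 0, 0, 0, -0.1, 0.3, 1, 0, 0, 0, 0, -0.1, 0.3, 1, 0, 0, 0, 0, -0.1, 0.3, 1, 0, 0, 0, 0, -0.1, 0.3, 1]}}

```text
time: 3.75
tool_pos: [0.5144, -0.3211, 0.0604]
ee_rot: [-3.142, -0.0, 1.328]
wrist_force: [0.3, -0.9, 0.2]
width: 0.0492
finger_force: 0.0
```

Call:
{"api": "move_arm", "payload": {"deltas": [0, 0, 0, 0, 0, 0, 1, 0, 0, 0, 0, 0, 0, 1, 0, 0, 0, 0, 0, 0, 1]}}

```text
time: 4.05
tool_pos: [0.5144, -0.3212, 0.0604]
ee_rot: [3.142, -0.0, 1.328]
wrist_force: [-0.3, -0.4, 0.1]
width: 0.0255
finger_force: 0.0
```

Call:
{"api": "move_arm", "payload": {"deltas": [0, 0, 0, 0, 0, 0, 1, 0, 0, 0, 0, 0, 0, 1, 0, 0, 0, 0, 0, 0, 1, 0, 0, 0, 0, 0, 0, 1]}}

```text
time: 4.45
tool_pos: [0.5145, -0.3212, 0.0605]
ee_rot: [3.141, -0.0, 1.328]
wrist_force: [1.3, 0.6, -0.6]
width: 0.0178
finger_force: 30.0
```

Call:
{"api": "move_arm", "payload": {"deltas": [0, 0, 0, 0, 0, -1, 1, 0, 0, 0, 0, 0, -3, 1, 0, 0, 0, 0, 0, -5, 1, 0, 0, 0, 0, 0, -7, 1, 0, 0, 0, 0, 0, -9, 1, 0, 0, 0, 0, 0, -9, 1]}}

```text
time: 5.05
tool_pos: [0.5159, -0.3224, 0.1548]
ee_rot: [3.135, 0.003, 1.328]
wrist_force: [0.1, -0.1, -0.0]
width: 0.0177
finger_force: 30.0
```

Run:
```python
from red import *
o=robot.get_obs(); print(o["tool_pos"],o["ee_rot"],o["wrist_force"],o["width"],o["finger_force"])
s=snap("wrist"); save(s,"w2"); c=cloud(s)
H,S,V=cv2.split(cv2.cvtColor(s["image"],cv2.COLOR_RGB2HSV))
m=((H<5)|(H>174))&(S>190)&(V>90)&(s["depth"]>0)
p=c[m]; a=np.radians(76.1); q=(p-o["tool_pos"])@np.array([[np.cos(a),-np.sin(a),0],[np.sin(a),np.cos(a),0],[0,0,1]])
print(len(q),np.percentile(q,[1,5,50,95,99],axis=0)); print("tilt",np.polyfit(q[:,0],q[:,2],1),"skew",np.polyfit(q[:,0],q[:,1],1))
# where tray hole: from the top picture again
for n in("top",):
    s=dict(np.load(n+".npz")); c=cloud(s)
    print(ray(s,[(175.5,215.5)],.042))
```

```text
[ 0.51594573 -0.32236695  0.15477765] [3.13494970e+00 2.82956920e-03 1.32777324e+00] [ 0.13611638 -0.07159001 -0.00757829] 0.017732577852592104 29.99841570854187
5776 [[-0.0550649  -0.00721222  0.02903104]
 [-0.04960076 -0.00650466  0.02980491]
 [ 0.02321323  0.00112289  0.03107232]
 [ 0.06474201  0.008607    0.03216122]
 [ 0.06816525  0.00945038  0.03258578]]
tilt [-0.00330691  0.03110213] skew [-0.00239141  0.00108532]
[[0.53664115 0.17566989 0.042     ]]
```

View pics/w2.png

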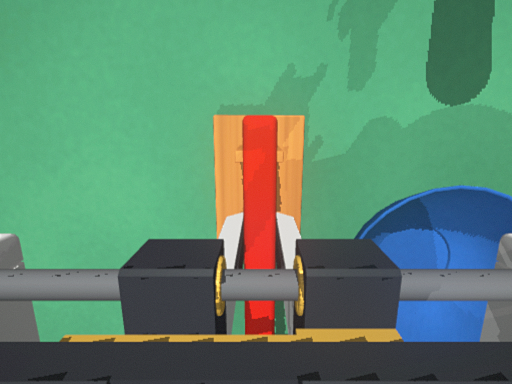

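The hook is held level with its centre about 20 mm above the TCP; its front end is at +69 mm. I'll approach the tray for a close look.

```bash
python3 -c "
from h import *
d(.513,.045,.17,79)
print(np.round(robot.snapshot('wrist')['T_tool_cam'],3))"
```

```text
t 5.1 turn [ 0.003  0.002 -0.051] shift cm [35.55 -9.03 -1.83]
[[-0.001  0.974  0.226  0.065]
 [ 1.     0.001  0.001 -0.001]
 [ 0.     0.226 -0.974 -0.179]
 [ 0.     0.     0.     1.   ]]
```

Call:
{"api": "move_arm", "payload": {"deltas": [0, 0, -0.05, 4, -1, -1.8, 1, 0, 0, -0.05, 8.5, -2, -1.8, 1, 0, 0, -0.05, 13, -3.3, -1.8, 1, 0, 0, -0.05, 17.5, -4.5, -1.8, 1, 0, 0, -0.05, 22, -5.6, -1.8, 1, 0, 0, -0.05, 26.5, -6.8, -1.8, 1, 0, 0, -0.05, 31, -8, -1.8, 1, 0, 0, -0.05, 35.5, -9, -1.8, 1]}}

```text
time: 5.95
tool_pos: [0.511, 0.0469, 0.1666]
ee_rot: [-3.138, 0.0, 1.378]
wrist_force: [-0.3, 0.2, -1.3]
width: 0.0178
finger_force: 30.0
```

Call:
{"api": "move_arm", "payload": {"deltas": [0, 0, 0, 0, 0, 0, 1, 0, 0, 0, 0, 0, 0, 1, 0, 0, 0, 0, 0, 0, 1]}}

```text
time: 6.25
tool_pos: [0.512, 0.0442, 0.1673]
ee_rot: [-3.14, 0.001, 1.377]
wrist_force: [-0.6, -0.7, -1.7]
width: 0.0179
finger_force: 30.0
```

```bash
cat > hole.py <<'E'
from h import *
def hole(name):
    s=snap("wrist"); save(s,name); c=cloud(s)
    H,S,V=cv2.split(cv2.cvtColor(s["image"],cv2.COLOR_RGB2HSV))
    org=((H>6)&(H<22)&(S>180)&(V>120)).astype(np.uint8)
    m=(org>0)&(abs(c[...,2]-.042)<.005); print("tab z",np.median(c[m][:,2]),m.sum())
    ct,h=cv2.findContours(org,cv2.RETR_CCOMP,cv2.CHAIN_APPROX_NONE)
    for q,hh in zip(ct,h[0]):
        if cv2.contourArea(q)>60:
            P=ray(s,q[:,0],.042)[:,:2].astype(np.float32); (x,y),wh,an=cv2.minAreaRect(P); print(" ",hh[3],cv2.boundingRect(q),np.round([x,y,*wh,an],4))
    return s
E
python3 - <<'E'
from hole import *
o=robot.get_obs(); print(o["tool_pos"],o["ee_rot"],o["wrist_force"]); hole("w3")
E
```

```text
[0.5119639  0.04417736 0.16733498] [-3.13966764e+00  9.54927311e-04  1.37695859e+00] [-0.56734189 -0.73761504 -1.72624109]
tab z 0.041708751320181814 3672
  -1 (185, 0, 158, 74) [5.43100e-01 1.87600e-01 6.44000e-02 1.48900e-01 7.87813e+01]
  1 (253, 34, 22, 28) [5.41600e-01 1.78700e-01 2.42000e-02 2.06000e-02 7.87937e+01]
  1 (233, 8, 53, 7) [5.43400e-01 2.10900e-01 5.10000e-03 4.93000e-02 7.87863e+01]
```

View pics/w3.png

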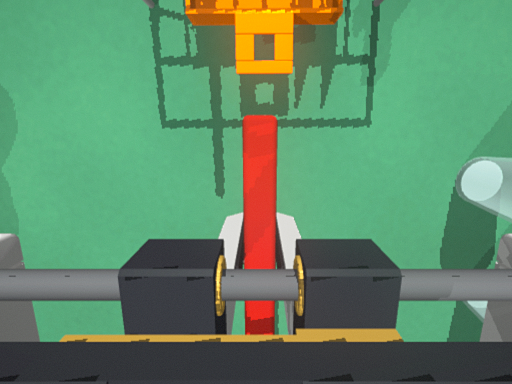

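The hole shows at (264,48) and measures 24.2 × 20.6 mm as expected, centred at about (0.542, 0.1785) with yaw 78.8°. Next I'll hover above it.

```bash
python3 -c "
from h import *
d(.5309,.1226,.1,78.8)"
```

```text
t 6.3 turn [-0.001  0.001  0.001] shift cm [8.1  0.32 6.75]
```

Call:
{"api": "move_arm", "payload": {"deltas": [0, 0, 0, 2.5, 0.3, 0, 1, 0, 0, 0, 5, 0.3, 0, 1, 0, 0, 0, 7, 0.3, 1, 1, 0, 0, 0, 8.1, 0.3, 3, 1, 0, 0, 0, 8.1, 0.3, 5, 1, 0, 0, 0, 8.1, 0.3, 6.7, 1, 0, 0, 0, 8.1, 0.3, 6.7, 1, 0, 0, 0, 8.1, 0.3, 6.7, 1]}}

```text
time: 7.1
tool_pos: [0.5311, 0.1227, 0.1014]
ee_rot: [-3.141, 0.0, 1.376]
wrist_force: [0.2, -0.5, -0.6]
width: 0.0177
finger_force: 30.0
```

Run:
```python
from h import *
d(.5309,.1226,.1,78.8); o=robot.get_obs(); print(o["tool_pos"],o["ee_rot"],o["wrist_force"])
s=snap("side"); t=snap("top")
cr=lambda s,r,c:cv2.resize(s["image"][r:r+70,c:c+70,::-1],(390,390),interpolation=cv2.INTER_CUBIC)
cv2.imwrite("pics/c4.png",np.hstack([cr(s,110,197),cr(t,180,140)]))
# predicted tip & hole pixels in side
def proj(s,p):
    q=s["T"][:3,:3].T@(np.array(p)-s["T"][:3,3]); return np.round([s["cx"]+s["f"]*q[0]/-q[2], s["cy"]-s["f"]*q[1]/-q[2]],1)
T=R.from_euler('xyz',o["ee_rot"]).as_matrix(); tip=o["tool_pos"]+T@np.array([.061,0,.038])
print("tip",tip,proj(s,tip),"hole",proj(s,[.542,.1785,.042]))
```

```text
t 7.1 turn [-0.001  0.     0.   ] shift cm [-0.02 -0.02  0.14]
[0.53110924 0.12272719 0.10138501] [-3.14092381e+00  2.41278006e-04  1.37570974e+00] [ 0.21963497 -0.50153764 -0.55075352]
tip [0.54290747 0.182566   0.0633703 ] [230.3 149.4] hole [230.6 154.9]
```

View pics/c4.png

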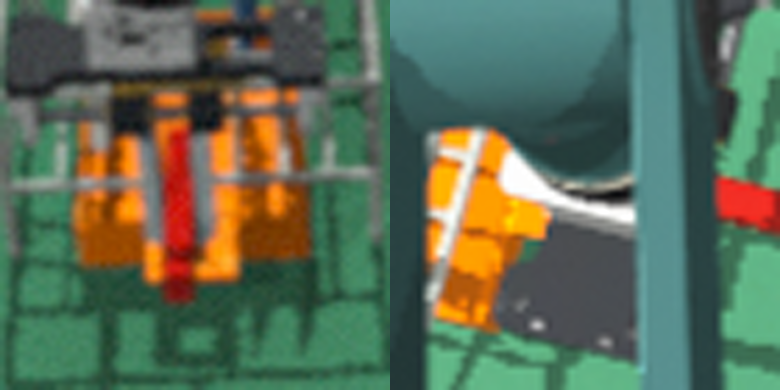

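Call:
{"api": "move_arm", "payload": {"deltas": [0, 0, 0, 0, 0, 0.6, 1, 0, 0, 0, 0, 0, 1.2, 1, 0, 0, 0, 0, 0, 1.6, 1, 0, 0, 0, 0, 0, 1.8, 1, 0, 0, 0, 0, 0, 2.0, 1, 0, 0, 0, 0, 0, 2.0, 1]}}

```text
time: 7.8
tool_pos: [0.5308, 0.124, 0.0811]
ee_rot: [-3.141, 0.0, 1.378]
wrist_force: [-0.6, 0.1, -1.9]
width: 0.0178
finger_force: 30.0
```

Call:
{"api": "move_arm", "payload": {"deltas": [0, 0, 0, 0, 0, 0.1, 1, 0, 0, 0, 0, 0, 0.2, 1, 0, 0, 0, 0, 0, 0.3, 1, 0, 0, 0, 0, 0, 0.3, 1]}}

```text
time: 8.2
tool_pos: [0.5309, 0.124, 0.0783]
ee_rot: [-3.141, 0.0, 1.378]
wrist_force: [0.3, 0.9, -1.8]
width: 0.018
finger_force: 30.0
```

Call:
{"api": "move_arm", "payload": {"deltas": [0, 0, 0, 0, 0, 0.1, 1, 0, 0, 0, 0, 0, 0.3, 1, 0, 0, 0, 0, 0, 0.5, 1, 0, 0, 0, 0, 0, 0.5, 1]}}

```text
time: 8.6
tool_pos: [0.5306, 0.1239, 0.073]
ee_rot: [-3.141, 0.0, 1.378]
wrist_force: [0.3, -0.0, -1.3]
width: 0.0179
finger_force: 30.0
```

Call:
{"api": "move_arm", "payload": {"deltas": [0, 0, 0, 0, 0, 0.4, 1, 0, 0, 0, 0, 0, 0.8, 1, 0, 0, 0, 0, 0, 1.2, 1, 0, 0, 0, 0, 0, 1.6, 1, 0, 0, 0, 0, 0, 2, 1, 0, 0, 0, 0, 0, 2.3, 1, 0, 0, 0, 0, 0, 2.3, 1]}}

```text
time: 9.3
tool_pos: [0.5305, 0.1239, 0.0498]
ee_rot: [-3.14, 0.0, 1.378]
wrist_force: [-0.0, 0.8, -0.8]
width: 0.0182
finger_force: 30.0
```

Call:
{"api": "move_arm", "payload": {"deltas": [0, 0, 0, -0.3, 0, 0, 1, 0, 0, 0, -0.6, 0, 0, 1, 0, 0, 0, -0.9, 0, 0, 1, 0, 0, 0, -1.2, 0, 0, 1, 0, 0, 0, -1.5, 0, 0, 1, 0, 0, 0, -1.8, 0, 0, 1, 0, 0, 0, -2.1, 0, 0, 1, 0, 0, 0, -2.4, 0, 0, 1]}}

```text
time: 10.1
tool_pos: [0.5265, 0.1007, 0.0506]
ee_rot: [3.141, -0.001, 1.378]
wrist_force: [0.9, 2.9, -2.5]
width: 0.0177
finger_force: 30.0
```

Call:
{"api": "move_arm", "payload": {"deltas": [0, 0, 0, -0.5, 0, 0, 1, 0, 0, 0, -1, 0, 0, 1, 0, 0, 0, -1.5, 0, 0, 1, 0, 0, 0, -2, 0, 0, 1, 0, 0, 0, -2.5, 0, 0, 1, 0, 0, 0, -3, 0, 0, 1, 0, 0, 0, -3.5, 0, 0, 1]}}

```text
time: 10.8
tool_pos: [0.5197, 0.0656, 0.0506]
ee_rot: [3.141, -0.0, 1.378]
wrist_force: [2.6, 1.6, -1.9]
width: 0.0177
finger_force: 30.0
```

Run:
```python
from hole import *
o=robot.get_obs(); print(o["tool_pos"],o["ee_rot"],o["wrist_force"]); hole("w5")
```

```text
[0.51969147 0.06560314 0.05055824] [ 3.14126029e+00 -1.40244940e-04  1.37763952e+00] [ 2.55384452  1.64940025 -1.93803493]
tab z 0.0415943753232898 6676
  -1 (135, 0, 252, 153) [ 0.5373  0.1553  0.0877  0.1497 78.8688]
  39 (217, 99, 28, 32) [5.14800e-01 1.38900e-01 1.89000e-02 1.70000e-02 7.88687e+01]
  39 (177, 56, 119, 32) [5.23700e-01 1.63000e-01 1.77000e-02 7.15000e-02 7.88687e+01]
```

View pics/w5.png

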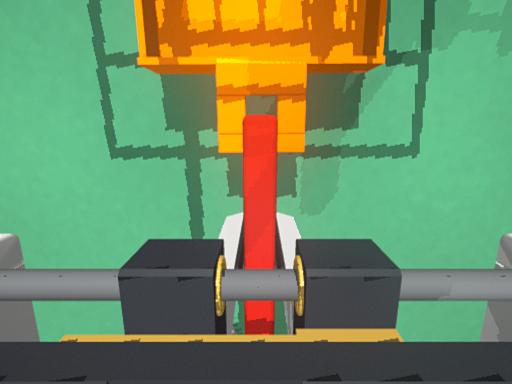

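The handle lies over the tab at (260,135) and the tray has come out with it, about 45 mm. I'll keep pulling.

Call:
{"api": "move_arm", "payload": {"deltas": [0, 0, 0, -0.4, 0, 0, 1, 0, 0, 0, -0.8, 0, 0, 1, 0, 0, 0, -1.2, 0, 0, 1, 0, 0, 0, -1.6, 0, 0, 1, 0, 0, 0, -2, 0, 0, 1, 0, 0, 0, -2.4, 0, 0, 1, 0, 0, 0, -2.7, 0, 0, 1, 0, 0, 0, -2.7, 0, 0, 1]}}

```text
time: 11.65
tool_pos: [0.5144, 0.039, 0.0505]
ee_rot: [3.142, 0.0, 1.377]
wrist_force: [1.0, 1.8, -1.7]
width: 0.0178
finger_force: 30.0
```

Call:
{"api": "move_arm", "payload": {"deltas": [0, 0, 0, -0.1, 0, 0, 1, 0, 0, 0, -0.2, 0, 0, 1, 0, 0, 0, -0.3, 0, 0, 1, 0, 0, 0, -0.4, 0, 0, 1, 0, 0, 0, -0.4, 0, 0, 1]}}

```text
time: 12.15
tool_pos: [0.5137, 0.0355, 0.0505]
ee_rot: [3.142, 0.0, 1.378]
wrist_force: [1.0, 2.7, -1.0]
width: 0.0175
finger_force: 30.0
```

Call:
{"api": "move_arm", "payload": {"deltas": [0, 0, 0, -0.1, 0, 0, 1, 0, 0, 0, -0.2, 0, 0, 1, 0, 0, 0, -0.3, 0, 0, 1, 0, 0, 0, -0.3, 0, 0, 1]}}

```text
time: 12.55
tool_pos: [0.5131, 0.0325, 0.0505]
ee_rot: [3.142, 0.0, 1.378]
wrist_force: [1.7, 1.5, -1.7]
width: 0.0179
finger_force: 30.0
```

Call:
{"api": "move_arm", "payload": {"deltas": [0, 0, 0, -0.1, 0, 0, 1, 0, 0, 0, -0.2, 0, 0, 1, 0, 0, 0, -0.3, 0, 0, 1, 0, 0, 0, -0.3, 0, 0, 1]}}

```text
time: 12.95
tool_pos: [0.5125, 0.0296, 0.0505]
ee_rot: [3.142, 0.0, 1.378]
wrist_force: [0.4, 2.3, -0.9]
width: 0.0178
finger_force: 30.0
```

Call:
{"api": "move_arm", "payload": {"deltas": [0, 0, 0, -0.1, 0, 0, 1, 0, 0, 0, -0.2, 0, 0, 1, 0, 0, 0, -0.3, 0, 0, 1, 0, 0, 0, -0.3, 0, 0, 1]}}

```text
time: 13.35
tool_pos: [0.5119, 0.0267, 0.0505]
ee_rot: [3.142, 0.0, 1.378]
wrist_force: [1.9, 2.8, -1.9]
width: 0.0179
finger_force: 30.0
```

Call:
{"api": "move_arm", "payload": {"deltas": [0, 0, 0, -0.1, 0, 0, 1, 0, 0, 0, -0.2, 0, 0, 1, 0, 0, 0, -0.3, 0, 0, 1, 0, 0, 0, -0.3, 0, 0, 1]}}

```text
time: 13.75
tool_pos: [0.5114, 0.0237, 0.0505]
ee_rot: [3.142, 0.0, 1.378]
wrist_force: [1.1, 1.7, -2.8]
width: 0.0177
finger_force: 30.0
```

Call:
{"api": "move_arm", "payload": {"deltas": [0, 0, 0, -0.1, 0, 0, 1, 0, 0, 0, -0.2, 0, 0, 1, 0, 0, 0, -0.3, 0, 0, 1, 0, 0, 0, -0.4, 0, 0, 1, 0, 0, 0, -0.4, 0, 0, 1]}}

```text
time: 14.25
tool_pos: [0.5106, 0.0198, 0.0505]
ee_rot: [3.142, 0.0, 1.378]
wrist_force: [2.0, 2.1, -2.1]
width: 0.0177
finger_force: 30.0
```

Call:
{"api": "move_arm", "payload": {"deltas": [0, 0, 0, -0.1, 0, 0, 1, 0, 0, 0, -0.2, 0, 0, 1, 0, 0, 0, -0.3, 0, 0, 1, 0, 0, 0, -0.4, 0, 0, 1, 0, 0, 0, -0.4, 0, 0, 1]}}

```text
time: 14.75
tool_pos: [0.5098, 0.0158, 0.0505]
ee_rot: [3.142, 0.0, 1.378]
wrist_force: [1.6, 2.1, -1.4]
width: 0.0179
finger_force: 30.0
```

Call:
{"api": "move_arm", "payload": {"deltas": [0, 0, 0, -0.1, 0, 0, 1, 0, 0, 0, -0.2, 0, 0, 1, 0, 0, 0, -0.3, 0, 0, 1, 0, 0, 0, -0.4, 0, 0, 1, 0, 0, 0, -0.4, 0, 0, 1]}}

```text
time: 15.25
tool_pos: [0.509, 0.0119, 0.0505]
ee_rot: [-3.141, 0.0, 1.378]
wrist_force: [1.8, 0.7, -0.9]
width: 0.0176
finger_force: 30.0
```

Call:
{"api": "move_arm", "payload": {"deltas": [0, 0, 0, -0.1, 0, 0, 1, 0, 0, 0, -0.2, 0, 0, 1, 0, 0, 0, -0.3, 0, 0, 1, 0, 0, 0, -0.4, 0, 0, 1, 0, 0, 0, -0.4, 0, 0, 1]}}

```text
time: 15.75
tool_pos: [0.5083, 0.008, 0.0505]
ee_rot: [-3.142, 0.0, 1.378]
wrist_force: [1.3, 2.1, -1.5]
width: 0.018
finger_force: 30.0
```

Run:
```python
from hole import *
hole("w6")
```

```text
tab z 0.041642396277180554 7857
  -1 (136, 0, 252, 153) [ 0.5265  0.0976  0.0877  0.1494 78.8605]
  20 (263, 57, 45, 8) [5.42500e-01 1.05900e-01 3.90000e-03 2.66000e-02 7.88638e+01]
  20 (215, 56, 41, 24) [ 0.5116  0.1114  0.0257  0.0117 10.036 ]
```

Tray has followed exactly (same image position), so I'll continue.

Call:
{"api": "move_arm", "payload": {"deltas": [0, 0, 0, -0.1, 0, 0, 1, 0, 0, 0, -0.2, 0, 0, 1, 0, 0, 0, -0.3, 0, 0, 1, 0, 0, 0, -0.4, 0, 0, 1, 0, 0, 0, -0.4, 0, 0, 1]}}

```text
time: 16.3
tool_pos: [0.5078, 0.0055, 0.0503]
ee_rot: [3.142, -0.003, 1.378]
wrist_force: [3.4, 5.7, -2.8]
width: 0.0182
finger_force: 30.0
```

Call:
{"api": "move_arm", "payload": {"deltas": [0, 0, 0, -0.1, 0, 0, 1, 0, 0, 0, -0.1, 0, 0, 1, 0, 0, 0, -0.1, 0, 0, 1]}}

```text
time: 16.6
tool_pos: [0.5077, 0.0051, 0.0503]
ee_rot: [3.142, -0.004, 1.378]
wrist_force: [3.0, 7.2, -2.5]
width: 0.0175
finger_force: 30.0
```

Call:
{"api": "move_arm", "payload": {"deltas": [0, 0, 0, -0.1, 0, 0, 1, 0, 0, 0, -0.15, 0, 0, 1, 0, 0, 0, -0.15, 0, 0, 1, 0, 0, 0, -0.15, 0, 0, 1]}}

```text
time: 17.0
tool_pos: [0.5075, 0.0045, 0.0502]
ee_rot: [-3.142, -0.006, 1.378]
wrist_force: [3.5, 7.9, -3.4]
width: 0.018
finger_force: 30.0
```

Call:
{"api": "move_arm", "payload": {"deltas": [0, 0, 0, -0.1, 0, 0, 1, 0, 0, 0, -0.15, 0, 0, 1, 0, 0, 0, -0.15, 0, 0, 1, 0, 0, 0, -0.15, 0, 0, 1, 0, 0, 0, -0.15, 0, 0, 1, 0, 0, 0, -0.15, 0, 0, 1, 0, 0, 0, -0.15, 0, 0, 1, 0, 0, 0, -0.15, 0, 0, 1]}}

```text
time: 17.8
tool_pos: [0.5073, 0.0039, 0.05]
ee_rot: [-3.141, -0.007, 1.378]
wrist_force: [4.6, 11.0, -4.4]
width: 0.018
finger_force: 30.0
```

Run:
```python
from hole import *
hole("w7"); o=robot.get_obs();print(o["tool_pos"],o["ee_rot"],o["wrist_force"])
s=snap("wrist"); c=cloud(s); H,S,V=cv2.split(cv2.cvtColor(s["image"],cv2.COLOR_RGB2HSV))
m=((H<5)|(H>174))&(S>190)&(V>90)&(s["depth"]>0)
T=R.from_euler('xyz',o["ee_rot"]).as_matrix(); q=(c[m]-o["tool_pos"])@T
print(np.percentile(q,[1,50,99],axis=0),np.polyfit(q[:,0],q[:,2],1))
```

```text
tab z 0.04161773042208955 7863
  -1 (136, 0, 252, 152) [ 0.5257  0.0939  0.0873  0.1493 78.8967]
  33 (216, 55, 92, 20) [5.2740e-01 1.0520e-01 1.0100e-02 5.5300e-02 8.5572e+01]
[0.50732912 0.00389318 0.05004263] [-3.1415562  -0.00743797  1.37826618] [ 4.67573275 10.42557719 -4.30980413]
[[-0.05520754 -0.00918503 -0.03278134]
 [ 0.02359155 -0.00092103 -0.03122751]
 [ 0.06858189  0.00752208 -0.02914545]] [-0.00307217 -0.03113585]
```

Steady pull of about 11 N held against the stop, with no twist of the hook. I'll unhook now.

Call:
{"api": "move_arm", "payload": {"deltas": [0, 0, 0, 0.3, 0, 0, 1, 0, 0, 0, 0.6, 0, 0, 1, 0, 0, 0, 0.9, 0, 0, 1, 0, 0, 0, 1.2, 0, 0, 1, 0, 0, 0, 1.5, 0, 0, 1, 0, 0, 0, 1.7, 0, 0, 1, 0, 0, 0, 1.7, 0, 0, 1, 0, 0, 0, 1.7, 0, 0, 1]}}

```text
time: 18.7
tool_pos: [0.5099, 0.0168, 0.0504]
ee_rot: [-3.141, 0.0, 1.378]
wrist_force: [-1.1, -0.3, -1.0]
width: 0.0178
finger_force: 30.0
```

Run:
```python
from hole import *
s=hole("w8"); o=robot.get_obs();print(o["tool_pos"],o["ee_rot"],o["wrist_force"])
```

```text
tab z 0.04158339879169684 8049
  -1 (135, 0, 253, 168) [ 0.5273  0.1016  0.0975  0.1495 78.8648]
  47 (229, 76, 43, 6) [5.21300e-01 1.08800e-01 2.90000e-03 2.58000e-02 7.88716e+01]
[0.50999799 0.01683328 0.05045446] [-3.14151318e+00  1.92109492e-04  1.37772294e+00] [-0.34534266 -0.90459143 -2.01995241]
```

View pics/w8.png

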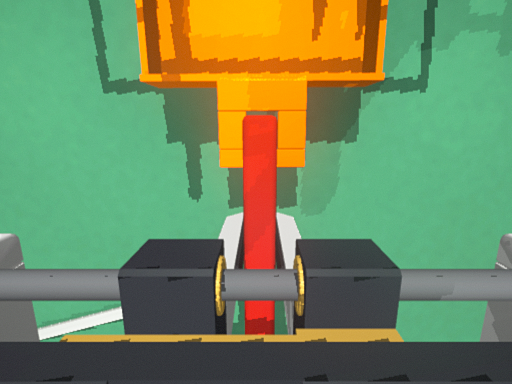

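The tab front edge is at row 167 and the hole's far edge at row 110, partly hidden by the handle. I'll compute the tip offset in the hole.

Run:
```python
from hole import *
o=robot.get_obs(); s=snap("wrist"); a=np.radians(78.86); u=np.array([np.cos(a),np.sin(a)])
P=ray(s,[(235,167.3),(290,167.3),(260,110)],.042)[:,:2]
T=R.from_euler('xyz',o["ee_rot"]).as_matrix(); tip=(o["tool_pos"]+T@np.array([.061,0,.038]))[:2]
print("tip rel hole from front edge",tip@u-(P[:2]@u).mean()-.024,"from far edge",tip@u-P[2]@u+.012)
```

```text
tip rel hole from front edge -0.0005569810827276214 from far edge -0.0007977637341001036
```

Call:
{"api": "move_arm", "payload": {"deltas": [0, 0, 0, 0.2, 0, 0, 1, 0, 0, 0, 0.4, 0, 0, 1, 0, 0, 0, 0.5, 0, 0, 1, 0, 0, 0, 0.5, 0, 0, 1]}}

```text
time: 19.2
tool_pos: [0.5111, 0.0221, 0.0505]
ee_rot: [3.142, -0.0, 1.378]
wrist_force: [1.1, -0.8, -1.2]
width: 0.0177
finger_force: 30.0
```

Call:
{"api": "move_arm", "payload": {"deltas": [0, 0, 0, 0, 0, -0.5, 1, 0, 0, 0, 0, 0, -1, 1, 0, 0, 0, 0, 0, -1.5, 1, 0, 0, 0, 0, 0, -1.8, 1, 0, 0, 0, 0, 0, -2, 1, 0, 0, 0, 0, 0, -2.2, 1, 0, 0, 0, 0, 0, -2.2, 1]}}

```text
time: 19.9
tool_pos: [0.5112, 0.0219, 0.0728]
ee_rot: [3.141, -0.0, 1.378]
wrist_force: [-0.6, -0.0, -1.3]
width: 0.0177
finger_force: 30.0
```

Call:
{"api": "move_arm", "payload": {"deltas": [0, 0, 0, 0, 0, -0.2, 1, 0, 0, 0, 0, 0, -0.4, 1, 0, 0, 0, 0, 0, -0.6, 1, 0, 0, 0, 0, 0, -0.6, 1]}}

```text
time: 20.3
tool_pos: [0.5113, 0.0219, 0.0789]
ee_rot: [3.141, -0.0, 1.378]
wrist_force: [-0.0, -0.5, -1.0]
width: 0.0177
finger_force: 30.0
```

Call:
{"api": "move_arm", "payload": {"deltas": [0, 0, 0, 0, 0, -0.5, 1, 0, 0, 0, 0, 0, -1.5, 1, 0, 0, 0, 0, 0, -3, 1, 0, 0, 0, 0, 0, -5, 1, 0, 0, 0, 0, 0, -7, 1, 0, 0, 0, 0, 0, -8, 1, 0, 0, 0, 0, 0, -8, 1]}}

```text
time: 21.0
tool_pos: [0.5123, 0.0218, 0.161]
ee_rot: [3.137, -0.001, 1.378]
wrist_force: [0.5, -0.8, -1.5]
width: 0.018
finger_force: 30.0
```

Run:
```python
from hole import *
o=robot.get_obs();print(o["tool_pos"],o["ee_rot"],o["wrist_force"],o["width"])
hole("w9"); d(.5145,-.3212,.155,76.08)
s=snap("wrist"); c=cloud(s); H,S,V=cv2.split(cv2.cvtColor(s["image"],cv2.COLOR_RGB2HSV))
m=((H<5)|(H>174))&(S>190)&(V>90)&(s["depth"]>0)
T=R.from_euler('xyz',o["ee_rot"]).as_matrix(); q=(c[m]-o["tool_pos"])@T
print(np.percentile(q,[1,50,99],axis=0),np.polyfit(q[:,0],q[:,2],1))
```

```text
[0.51232666 0.02181355 0.16096177] [ 3.13688611e+00 -6.75522305e-04  1.37780622e+00] [ 0.51562945 -0.83212664 -1.51417246] 0.018011815197639773
tab z 0.04141654725329663 2716
  -1 (178, 0, 161, 157) [ 0.5319  0.125   0.1436  0.1491 78.9723]
  1 (230, 98, 58, 7) [5.28200e-01 1.08100e-01 5.70000e-03 5.66000e-02 7.88948e+01]
t 21.05 turn [ 0.002 -0.     0.05 ] shift cm [-33.61   6.88   0.44]
[[-0.05519727 -0.01000253 -0.03101432]
 [ 0.02326716 -0.00171074 -0.02954036]
 [ 0.06798834  0.0065623  -0.02748135]] [ 0.00080436 -0.0295111 ]
```

Unhooked cleanly; the tray stays out. Now back to the stand.

Call:
{"api": "move_arm", "payload": {"deltas": [0, 0, 0.05, -4, 0.8, 0, 1, 0, 0, 0.05, -8.5, 1.7, 0, 1, 0, 0, 0.05, -13, 2.6, 0, 1, 0, 0, 0.05, -17.5, 3.6, 0, 1, 0, 0, 0.05, -22, 4.5, 0, 1, 0, 0, 0.05, -26.5, 5.4, 0, 1, 0, 0, 0.05, -31, 6.3, 0, 1, 0, 0, 0.05, -33.6, 6.9, 0, 1]}}

```text
time: 21.9
tool_pos: [0.5128, -0.3241, 0.1561]
ee_rot: [-3.138, -0.0, 1.325]
wrist_force: [0.4, 0.2, -1.3]
width: 0.0176
finger_force: 30.0
```

Call:
{"api": "move_arm", "payload": {"deltas": [0, 0, 0, 0, 0, 0, 1, 0, 0, 0, 0, 0, 0, 1, 0, 0, 0, 0, 0, 0, 1]}}

```text
time: 22.2
tool_pos: [0.5141, -0.3196, 0.1575]
ee_rot: [-3.14, -0.001, 1.329]
wrist_force: [0.1, 0.1, -0.4]
width: 0.0178
finger_force: 30.0
```

```bash
python3 -c "
from h import *
d(.5145,-.3212,.0605,76.08)"
```

```text
t 22.2 turn [-0.002 -0.001  0.001] shift cm [-0.16  0.09  9.7 ]
```

Call:
{"api": "move_arm", "payload": {"deltas": [0, 0, 0, -0.2, 0.1, 2, 1, 0, 0, 0, -0.2, 0.1, 4, 1, 0, 0, 0, -0.2, 0.1, 5.5, 1, 0, 0, 0, -0.2, 0.1, 6.5, 1, 0, 0, 0, -0.2, 0.1, 7, 1, 0, 0, 0, -0.2, 0.1, 7, 1, 0, 0, 0, -0.2, 0.1, 7, 1]}}

```text
time: 22.9
tool_pos: [0.5153, -0.3235, 0.0893]
ee_rot: [3.14, 0.0, 1.328]
wrist_force: [-0.0, -0.7, -1.3]
width: 0.0176
finger_force: 30.0
```

```bash
python3 -c "
from h import *
d(.5145,-.3212,.0605,76.08)"
```

```text
t 22.9 turn [0.001 0.    0.   ] shift cm [ 0.2  -0.13  2.88]
```

Call:
{"api": "move_arm", "payload": {"deltas": [0, 0, 0, 0.2, -0.1, 0.5, 1, 0, 0, 0, 0.2, -0.1, 1.0, 1, 0, 0, 0, 0.2, -0.1, 1.5, 1, 0, 0, 0, 0.2, -0.1, 2.0, 1, 0, 0, 0, 0.2, -0.1, 2.4, 1, 0, 0, 0, 0.2, -0.1, 2.6, 1, 0, 0, 0, 0.2, -0.1, 2.6, 1]}}

```text
time: 23.6
tool_pos: [0.514, -0.3209, 0.0619]
ee_rot: [-3.141, -0.0, 1.328]
wrist_force: [-0.3, -0.3, -1.7]
width: 0.0178
finger_force: 30.0
```

```bash
python3 -c "
from h import *
d(.5145,-.3212,.0605,76.08)"
```

```text
t 23.6 turn [-0.001 -0.    -0.   ] shift cm [-0.02  0.05  0.14]
```

Call:
{"api": "move_arm", "payload": {"deltas": [0, 0, 0, 0, 0, 0.1, 1, 0, 0, 0, 0, 0, 0.1, 1, 0, 0, 0, 0, 0, 0.1, -1, 0, 0, 0, 0, 0, 0.1, -1, 0, 0, 0, 0, 0, 0.1, -1, 0, 0, 0, 0, 0, 0.1, -1, 0, 0, 0, 0, 0, 0.1, -1, 0, 0, 0, 0, 0, 0.1, -1]}}

```text
time: 24.4
tool_pos: [0.5143, -0.3211, 0.0615]
ee_rot: [3.141, -0.0, 1.328]
wrist_force: [0.7, -0.0, 0.2]
width: 0.0624
finger_force: 0.0
```

Call:
{"api": "move_arm", "payload": {"deltas": [0, 0, 0, 0, 0, 0, -1, 0, 0, 0, 0, 0, 0, -1, 0, 0, 0, 0, 0, 0, -1, 0, 0, 0, 0, 0, 0, -1, 0, 0, 0, 0, 0, -2, -1, 0, 0, 0, 0, 0, -5, -1, 0, 0, 0, 0, 0, -9, -1, 0, 0, 0, 0, 0, -13, -1]}}

```text
time: 25.2
tool_pos: [0.5139, -0.3208, 0.1922]
ee_rot: [-3.14, -0.001, 1.328]
wrist_force: [1.2, -0.6, 0.2]
width: 0.0939
finger_force: 0.0
```

Call:
{"api": "move_arm", "payload": {"deltas": [0, 0, 0, 0, 0, -2.6, -1, 0, 0, 0, 0, 0, -2.6, -1, 0, 0, 0, 0, 0, -2.6, -1, 0, 0, 0, 0, 0, -2.6, -1]}}

```text
time: 25.6
tool_pos: [0.5135, -0.3205, 0.2149]
ee_rot: [-3.138, -0.002, 1.328]
wrist_force: [-0.8, 0.0, -0.6]
width: 0.0942
finger_force: 0.0
```

Run:
```python
from red import *
o=robot.get_obs();print(o["tool_pos"],o["width"],o["time"])
s=red(); save(s,"w10")
```

```text
[ 0.51348532 -0.3205012   0.21487378] 0.09419378381369696 25.6
z [0.09017792 0.09162935 0.09289429] 1937
0.092 ((0.5132076144218445, -0.32029837369918823), (0.13694803416728973, 0.016600243747234344), 76.40030670166016)
```

View pics/w10.png

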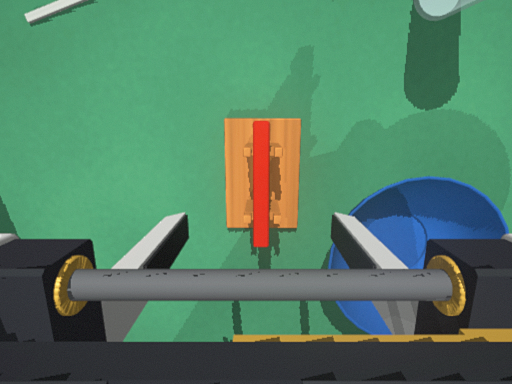

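The handle again spans (261,121)–(261,247), with its top at 92 mm and within about 2 mm of where it started, lying between the cheeks. I'll hand in.

```bash
python3 -c "
from bench import robot
print(robot.close_job())"
```

```text
the job is handed in; nothing more can be done
None
```

The job is handed in at 25.6 s on the robot's clock, with no verdict returned: the tray is drawn out against its stop (about 11 N steady pull), the hook is back on its stand within about 2 mm of where it was, and no unintended contact showed in the wrist force readings.

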